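Centre-punch the marked bracket blank

TASK

Stand the centre punch upright on the bracket blank with the blue dye patch, its tip over the scribed white cross, and press it straight down until its hidden spring snaps. Then let go and leave the punch standing there; leave the blank that is already drilled alone, and do not fire the punch anywhere else.

Things in the scene. Friction and masses are not known exactly. Their poses are not given: they have to be found in the camera images.
- punch_centre (a point): Upright punch, 106 mm high, 0.33 kg. This centre lies on its axis, 53 mm above its underside, z up; fixed to the foot. Foot: 58 mm wide, 44 high, dark ring, three legs, disc, steel tip in the middle at the underside. Above it the sprung barrel; mm above this centre: black collar 40 wide 3 to 9, ringed aluminium grip 24 wide 9 to 45 (hold here from above, collar stops the fingertips), red cap to 53
- punch_barrel (a joint): How far the barrel (collar, grip, cap) is pressed down into the foot, m: 0 at rest, 0.012 fully down (hard stop). The spring resists with 2.5 N at first, rising to about 10 N at 0.004; from there it gives way, resistance drops to about 2 N at the stop and the barrel snaps down to it. It springs back to 0 when let go.
- mark (a point): White scribed cross in a round blue dye patch (30 mm across) on top of the marked bracket blank, a loose aluminium plate 120 x 80 x 6 mm, about 0.45 kg, flat on the bench. It lies on the plate's long centre line (its x axis), 40 mm from the short edge on +x and 80 mm from the other, by which are two 8 mm holes. z up, 6 mm above the bench.
- drilled_blank: The other bracket blank, the same loose plate 120 x 80 x 6 mm without dye but with a 12 mm hole where the cross would be: already done, leave it. Origin at the centre of its underside, x along its length.
Not all that is in view belongs to the job. What is shaped like the part that bears mark but turquoise is not meant.

How it is judged:
By the outcome, as a careful person would: the job done as asked, in the order asked, and still so for the second after the job is handed in, with the robot touching nothing.
It also fails if it takes over 37 s, if anything falls off the work surface, if the arm or the gripper's body presses on something with over 40 N, if the wrist force passes 120 N, or if a joint passes its speed limit or range.

ROBOT

A 6-joint arm with a two-finger parallel gripper is mounted at the origin on a cart in front of the work surface, level with it; the furniture and walls round the work are solid. World frame = base frame: x ahead of the robot, y to its left, z up, the work surface at z = 0. Lengths are in m, angles in rad, forces in N, time in s.
With the tool pointing down it reaches from about 0.3 to 0.875 m from the base axis. Payload 6.4 kg.
Tool frame: the origin (TCP) lies on the centre line of the jaws, within the pads' length; the fingertips stand nose_length ahead of it and the grasp point (between the pads) lies 6 mm ahead of it (nose_length is the distance from the TCP to the fingertips, in m); z points along the fingers, y is the line along which they close (so a half turn about z gives the same grasp; the last joint's range is limited). The gripper opens to 85 mm and grips with 20 to 120 N. Pads are 22 mm wide; open, the fingers measure 114 mm over their backs; the gripper's body (76 mm by 85 mm) begins 54 mm behind the grasp point. The pads swing forward as they close: fully open they stand 13 mm farther back than shut.
Start: joints at [-1.427, 0.181, 1.607, -0, 1.354, -0.206], TCP at [0.197, -0.54, 0.229] pointing down, gripper open.
Joint ranges: [-2.99, 2.99], [-0.89, 2.07], [0.3, 2.58], [-1.14, 4.28], [0, 2.63], [-3.12, 3.12]. Speed limits (rad/s): [2.57, 2.57, 3.01, 3.14, 3.14, 3.14].

INTERFACE

Orientations are given as a rotation vector (axis times angle).
In Python, from station import * gives the robot as it stands. Calls block until the motion is done:
- move_ptp(position, orientation): joint-space move of the TCP to a pose.
- move_straight(position, vel=0.15, attitude=None, f_stop=None): straight line of the TCP; attitude=None keeps the orientation; vel is the mean speed in m/s. With f_stop (N) it stops when the force on the tool has changed by that much, and returns True; else False.
- move_j(angles): joint-space move.
- release() and grasp(strength=None): open the fingers fully, or close them until they stop; strength is the grip in N (None keeps the last).
- sleep(seconds).
- solve_ik(position, orientation): joint angles nearest the present ones, or None.
- state(): the state.
- capture(name): name is "scene" or "top" or "wrist"; returns (picture, depth): 400x640x3 uint8, red, green, blue; 400x640 float32, m along the optical axis (not along the pixel's ray), 0 where there is no reading.
- camera_info(name): a dict with "mtx" (3x3 intrinsics, pixels), "R" (3x3) and "t" (3): a world point X has camera coordinates R X + t. Camera axes: x right, y down, z forward; pixel columns grow to the right and rows downward; lengths in m; the calibration is good to about 2 mm. A picture is of the moment at which its call begins: read the wrist's pose just before it. camera_info takes no time and is no camera call; for the wrist camera it gives the pose at the moment of the call.
A pose or a line that the arm cannot do raises IKError and nothing moves.
- close_job(): hands the job in; it is judged then, once.
The state is a dict: "t": time; "q": joint angles; "qd": joint speeds; "joint_efforts": joint torques, N m; "eef_pos": TCP position; "ee_rot": TCP orientation; "force": force on the tool from outside, world axes, zero at the start; "ft_torque": the same for the moment, N m; "width": finger opening in m; "gripper_force": force on a finger pad.
Only numpy, scipy, OpenCV 4.12 (cv2) and the standard library are available. Lean on these libraries where they do the work, as an engineer would, in place of code of your own. Each camera call takes 0.05 s, during which the arm holds its last target. There are 200 camera calls.

## Working session

There is one attempt and no reset: what is moved stays moved. The work goes in short steps, each a Python script; the robot and the scene stay as the last script left them, time stands still between calls to the robot, and variables do not carry over. Pictures are saved under pics/ and viewed, at most 10 in all, crops included, and the job is handed in when it is done.

```bash
mkdir -p pics; python3 - <<'E'
from station import *
import cv2,numpy as np
s=state();print(s['t'],s['eef_pos'],s['ee_rot'],s['width'],[k for k in s])
for n in("scene","top"):
    p,d=capture(n);np.savez(f'{n}.npz',p=p,d=d,**camera_info(n));cv2.imwrite(f'pics/{n}.png',p[:,:,::-1])
    print(n,camera_info(n))
E
ls
```

```text
0.0 [ 0.19697596 -0.53960922  0.22838473] [-3.09192196e+00 -5.46390023e-01 -7.00115751e-05] 0.08533414303156032 ['t', 'q', 'qd', 'joint_efforts', 'eef_pos', 'ee_rot', 'force', 'ft_torque', 'gripper_force', 'width']
scene {'mtx': array([[474.08131715,   0.        , 329.20137754],
       [  0.        , 474.08131715, 193.88935325],
       [  0.        ,   0.        ,   1.        ]]), 'R': array([[-0.80001921, -0.59990421,  0.00917637],
       [-0.47075841,  0.61816424, -0.62949146],
       [ 0.37196207, -0.50792511, -0.77695321]]), 't': array([0.36962394, 0.27770651, 0.9696604 ])}
top {'mtx': array([[477.52284906,   0.        , 319.79083618],
       [  0.        , 477.52284906, 197.54911842],
       [  0.        ,   0.        ,   1.        ]]), 'R': array([[-0.02422363, -0.99963294,  0.0121328 ],
       [-0.99460096,  0.02287315, -0.10122125],
       [ 0.10090658, -0.01451924, -0.99478995]]), 't': array([9.81379187e-04, 4.75186103e-01, 1.35708822e+00])}
pics
scene.npz
top.npz
```

View pics/top.png

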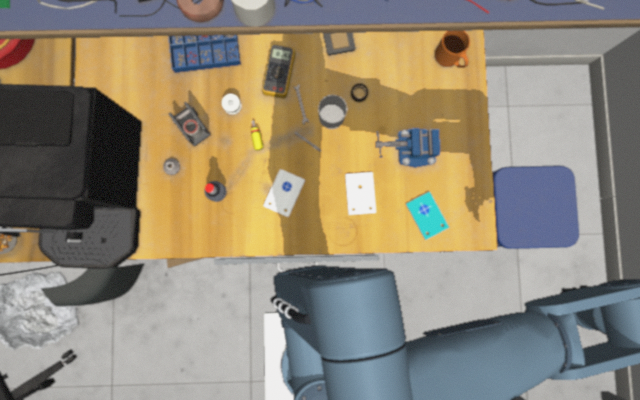

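View pics/scene.png

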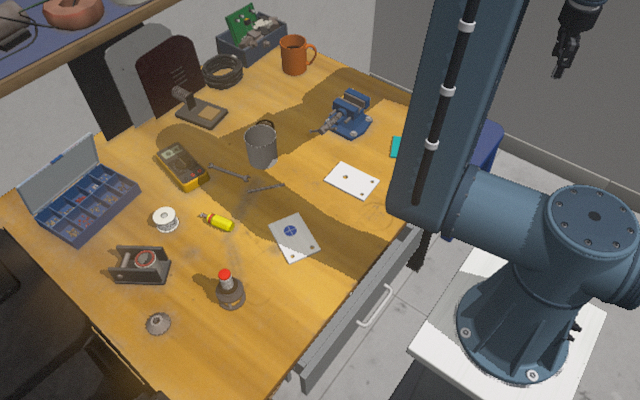

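```bash
cat > h.py <<'E'
import numpy as np,cv2
from scipy.spatial.transform import Rotation as Ro
def ray(c,u,v,z):
    R,t=c['R'],c['t'];o=-R.T@t;d=R.T@np.linalg.inv(c['mtx'])@np.array([u,v,1.]);return o+d*(z-o[2])/d[2]
def blobs(p,col,mn=15):
    h=cv2.cvtColor(p,cv2.COLOR_RGB2HSV)
    if col=='red': m=cv2.inRange(h,(0,170,110),(6,255,255))|cv2.inRange(h,(174,170,110),(180,255,255))
    else: m=cv2.inRange(h,(104,110,50),(125,255,255))
    n,l,s,c=cv2.connectedComponentsWithStats(m)
    return [(c[i].round(1),s[i,:5]) for i in range(1,n) if s[i,4]>=mn],m
E
python3 - <<'E'
import station;print({k:v for k,v in vars(station).items() if isinstance(v,(int,float))}, 'nose_length' in vars(station))
from h import *
near={'top':{'red':(211,188),'blue':(286,186)},'scene':{'red':(224,274),'blue':(290,230)}}
for n in('top','scene'):
    z=np.load(n+'.npz');p=z['p']
    for col,h in(('red',.106),('blue',.006)):
        for c,s in blobs(p,col)[0]:
            if np.hypot(*(c-near[n][col]))<15:print(n,col,c,s,ray(z,*c,h).round(4), 'depth',z['d'][int(c[1]),int(c[0])])
a=np.load('top.npz')['p'][140:250,180:460];cv2.imwrite('pics/crop.png',cv2.resize(a,None,fx=2.8,fy=2.8,interpolation=2)[:,:,::-1])
E
```

```text
{'nose_length': 0.025} True
top red [208.8 187.1] [205 183   8   9  49] [0.5023 0.2919 0.106 ] depth 0.0
top blue [286.4 186.3] [283 182   8   9  44] [0.5123 0.0867 0.006 ] depth 1.4019746
scene red [223.9 274.1] [218 269  12  11 101] [0.5004 0.2928 0.106 ] depth 0.9235082
```

View pics/crop.png

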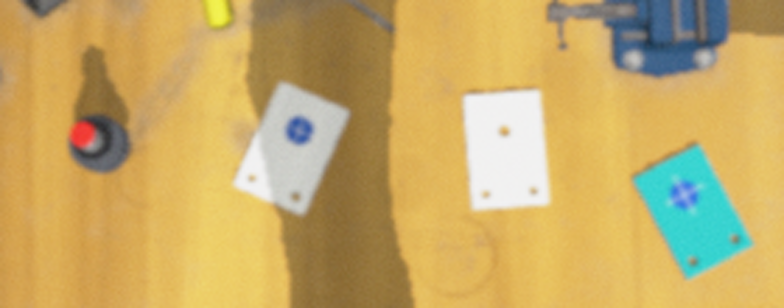

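Candidates: the wanted punch is the red-capped one at top (209,187); the only thing it could be mistaken for is the grey cone at (171,166). For the mark, the blue patch on the bare plate at (286,186) is wanted. The turquoise plate (424,210) and the drilled plate (360,193) are not. The crop confirms both choices. Next I hover over each and look with the wrist camera.

```bash
python3 - <<'E'
from station import *
from h import *
O=[np.pi,0,0]
im=[]
for n,P in(('m',[.512-.0,.087,.26]),('p',[.501,.292,.26])):
    print(solve_ik(P,O)); move_ptp(P,O)
    s=state();c=camera_info('wrist');p,d=capture('wrist');np.savez('w'+n+'.npz',p=p,d=d,**c);im.append(p)
    print(s['t'],s['eef_pos'],s['force'],c['R'].round(3).tolist(),c['t'])
    for col,h in(('red',.106),('blue',.006)):
        for q,st in blobs(p,col,60)[0]:
            uv=q.astype(int);print(n,col,q,st,ray(c,*q,h).round(4),d[uv[1],uv[0]])
cv2.imwrite('pics/w.png',cv2.resize(np.vstack(im),None,fx=.75,fy=.75)[:,:,::-1])
E
```

```text
[-6.05040836e-02  2.94567433e-02  1.70971218e+00 -4.44089210e-16
  1.40242373e+00  1.51029224e+00]
2.5917 [0.51217277 0.08629618 0.25992956] [0.30087146 0.05725698 0.35954668] [[-0.001, -1.0, -0.0], [-0.964, 0.001, 0.267], [-0.267, 0.0, -0.964]] [0.08734797 0.45190331 0.54429041]
m blue [633.2  38. ] [625  19  15  34 356] [ 0.6528 -0.2566  0.006 ] 0.36008114
m blue [628.1  85.8] [616  72  24  30 581] [ 0.603  -0.2633  0.006 ] 0.3727216
m blue [317.9 156.3] [311 152  14  11  95] [0.5228 0.0905 0.006 ] 0.3986466
m blue [327.9 161.2] [323 154  10  14  91] [0.5168 0.0784 0.006 ] 0.40142062
m blue [313.3 166.3] [309 160  10  14  91] [0.5106 0.0961 0.006 ] 0.40233195
m blue [323.  170.9] [317 166  14  10  88] [0.5049 0.0843 0.006 ] 0.4030627
m blue [628.8 221. ] [624 215  11  13  82] [ 0.4399 -0.3043  0.006 ] 0.42023826
m blue [631.3 229.9] [625 225  12   9  73] [ 0.4279 -0.3104  0.006 ] 0.42594695
[ 3.23134027e-01  1.67115096e-01  1.56007871e+00 -4.44089210e-16
  1.41439885e+00  1.89393035e+00]
3.475 [0.50124995 0.29104242 0.25981884] [0.44742114 0.41477631 0.2382206 ] [[-0.0, -1.0, 0.001], [-0.964, 0.0, 0.267], [-0.267, -0.001, -0.964]] [0.29149795 0.44135612 0.54149158]
p red [319.  181.1] [307 170  25  23 440] [0.5035 0.2932 0.106 ] 0.30509615
p blue [488.9 147.1] [482 143  15  11  98] [0.5228 0.0906 0.006 ] 0.39653265
p blue [498.4 151.9] [493 145  10  14  93] [0.5171 0.0784 0.006 ] 0.3975032
p blue [482.8 157.1] [479 151  10  14  95] [0.5108 0.0963 0.006 ] 0.3996377
p blue [492.2 161.9] [486 157  14  10  88] [0.505  0.0842 0.006 ] 0.4003873
```

View pics/w.png

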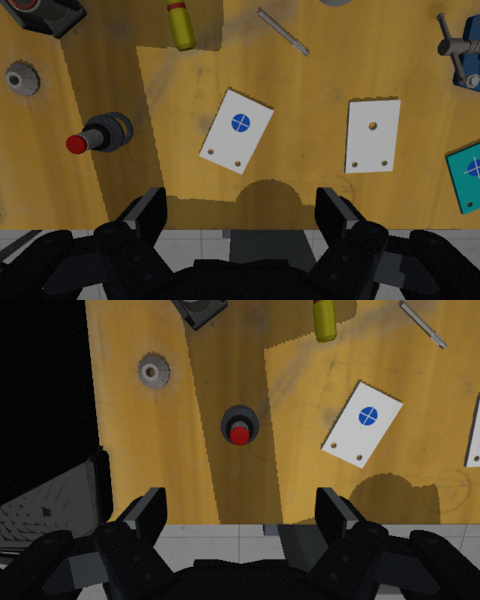

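The top half shows the cross at about (323,163) in full-frame pixels. The bottom half shows the punch upright with its cap at (319,181). The heights and sizes fit. I'll grasp it and carry it above the mark.

```bash
python3 - <<'E'
from station import *
from h import *
P=np.array([.5025,.2927,0]);M=np.array([.5133,.0870,0]);z=lambda p,h:[p[0],p[1],h]
move_straight(z(P,.13),vel=.15)
print(move_straight(z(P,.091),vel=.06,f_stop=5))
s=state();print(s['t'],s['eef_pos'],s['force'])
grasp(40);s=state();print(s['t'],s['eef_pos'],s['width'],s['gripper_force'],s['force'])
move_straight(z(P,.15),vel=.1)
move_straight(z(M,.15),vel=.18)
move_straight(z(M,.115),vel=.1)
s=state();print(s['t'],s['eef_pos'],s['width'],s['force'])
c=camera_info('wrist');p,d=capture('wrist');np.savez('wc.npz',p=p,d=d,**c)
ps,ds=capture('scene');np.savez('sc.npz',p=ps,d=ds,**camera_info('scene'))
a=cv2.resize(p[60:360,120:520],(800,600))[:300*2]; cv2.imwrite('pics/wc.png',a[:,:,::-1])
cv2.imwrite('pics/sc.png',cv2.resize(ps[150:300,190:390],(800,600))[:,:,::-1])
E
```

```text
False
5.3417 [0.50271813 0.29278462 0.09111247] [-0.04210274  0.0963201  -0.21448417]
5.9417 [0.50262024 0.29271233 0.09128705] 0.0225927290671152 39.041962176561356 [-0.3110038  -0.73692956  2.02728344]
8.475 [0.51308851 0.08736863 0.11476913] 0.022429188674887187 [-0.73861578 -0.29012648 -3.00367781]
```

View pics/wc.png

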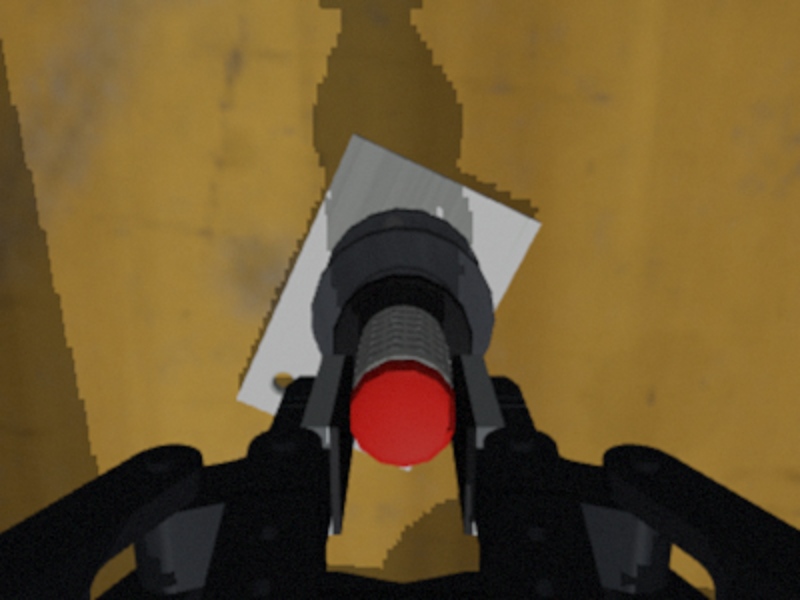

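View pics/sc.png

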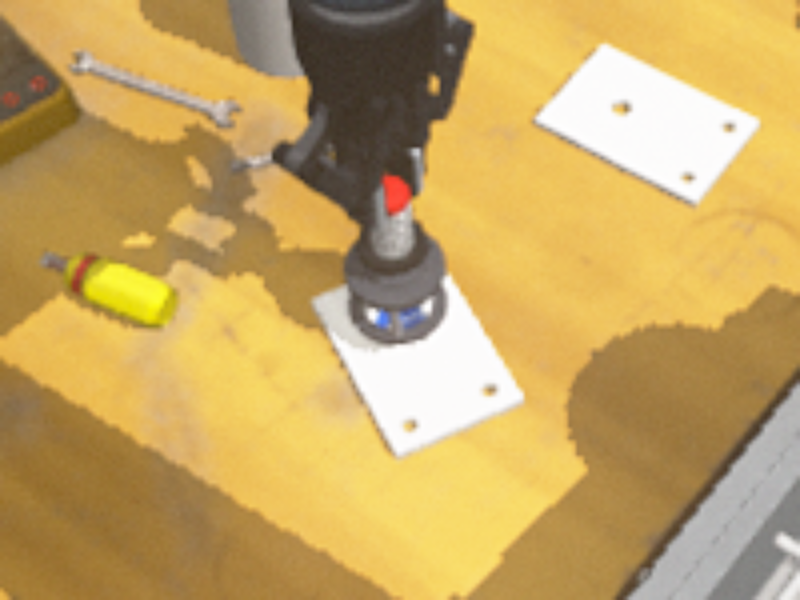

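The wrist view shows the punch held upright, cap at crop (403,413) and foot over the plate. The scene crop shows the foot at (398,305), with the blue patch visible between the legs. I'll check the offset of the held punch numerically.

```bash
python3 - <<'E'
from h import *
c=np.load('wc.npz');p=c['p']
h=cv2.cvtColor(p,cv2.COLOR_RGB2HSV);m=cv2.inRange(h,(0,150,175),(8,255,255))|cv2.inRange(h,(172,150,175),(180,255,255))
k=max(cv2.findContours(m,0,2)[0],key=cv2.contourArea);e=cv2.fitEllipse(k);print(e)
for z in(.128,.1295,.131):print(ray(c,*e[0],z).round(4))
print('width',e[1][1]/c['mtx'][0,0]*float(c['d'][int(e[0][1]),int(e[0][0])]))
# foot dark outline extremes in wrist view: left/right of ring mid rows -> y centre
for n in('wm','wp'):
    c=np.load(n+'.npz');b,mm=blobs(c['p'],'blue',60)
    pts=np.array([q for q,s in b if 300<q[0]<520 and q[1]<200]);print(n,ray(c,*pts.mean(0),.006).round(4))
E
```

```text
((323.02655029296875, 273.9143981933594), (34.88998031616211, 44.411407470703125), 72.87852478027344)
[0.511 0.087 0.128]
[0.5118 0.087  0.1295]
[0.5126 0.087  0.131 ]
width 0.019182293595031256
wm [0.5138 0.0873 0.006 ]
wp [0.5139 0.0874 0.006 ]
```

```bash
python3 - <<'E'
from h import *
c=np.load('scene.npz');b,m=blobs(c['p'],'blue',4)
m[:215]=0;m[246:]=0;m[:,:270]=0;m[:,312:]=0
e=cv2.minEnclosingCircle(cv2.findNonZero(m));pts=cv2.findNonZero(m)[:,0];q=(pts.min(0)+pts.max(0))/2
print(e,q,pts.mean(0),len(pts))
M=ray(c,*pts.mean(0),.006);print(M,M-[.5004,.2928,0]+[.5026,.2927,0])
E
```

```text
((289.5, 230.5), 5.522780418395996) [289.5 230. ] [289.37777778 230.08888889] 45
[0.51439764 0.08603725 0.006     ] [0.51659764 0.08593725 0.006     ]
```

The three views agree to within about 1.5 mm (target TCP about .5133, .0870). I'll touch down, press until it snaps, ease up, then release.

```bash
python3 - <<'E'
from station import *
from h import *
M=[.5135,.0869]
s=state();f0=s['force'][2]
print(move_straight(M+[.094],vel=.02,f_stop=2))
s=state();z0=s['eef_pos'][2];print('touch',s['t'],s['eef_pos'],s['force'],f0)
for k in range(1,9):
    r=move_straight(M+[z0-.002*k],vel=.02,f_stop=25)
    s=state();print(k,r,s['eef_pos'][2].round(4),s['force'].round(2),s['width'],round(s['t'],2))
    if r or s['force'][2]-f0>20 : break
E
```

```text
True
touch 9.4 [0.51318681 0.0869051  0.09691245] [-0.08447177 -0.12973323  4.03077205] -3.1840477809823287
1 False 0.0957 [-1.67 -0.27  7.46] 0.023091220276823865 9.65
2 False 0.0938 [-3.92 -0.24  8.8 ] 0.022640595656226503 9.9
3 False 0.0917 [-3.47  0.81  8.41] 0.022959556924563328 10.15
4 False 0.0894 [-2.36 -0.09  6.59] 0.022729006467056376 10.4
5 False 0.087 [-1.35 -0.88  3.25] 0.022458134852550875 10.65
6 False 0.0854 [-4.04 -0.22  7.5 ] 0.022732495576828066 10.9
7 False 0.0854 [-6.6  -0.39 20.28] 0.022696174916094904 11.15
```

It fired: the force peaked, dropped, then rose sharply at the hard stop 11.5 mm down. Now I'll ease up, release, retreat and look.

```bash
python3 - <<'E'
from station import *
from h import *
M=[.5135,.0869]
move_straight(M+[.096],vel=.03);s=state();print(s['eef_pos'],s['force'])
release();sleep(.2);s=state();print(s['width'],s['force'])
move_straight(M+[.14],vel=.06)
move_straight(M+[.26],vel=.15)
s=state();print(s['t'],s['eef_pos'])
c=camera_info('wrist');p,d=capture('wrist');np.savez('wf.npz',p=p,d=d,**c)
ps,_=capture('scene');pt,_=capture('top');np.savez('sf.npz',p=ps,**camera_info('scene'))
for n,im in(('wrist',p),('scene',ps)):
    cc=camera_info(n) if n=='scene' else c
    for q,st in blobs(im,'red',60)[0]:print(n,q,st,ray(cc,*q,.112).round(4))
a=cv2.resize(p[80:280,220:420],(400,400),interpolation=2);b=cv2.resize(ps[180:270,245:335],(400,400),interpolation=2)
cv2.imwrite('pics/f.png',np.hstack([a,b])[:,:,::-1])
E
```

```text
[0.51363581 0.08691708 0.0962878 ] [-2.96311971 -0.29963794  5.94112845]
0.08533155080606965 [-0.74282018  0.00078957 -0.235107  ]
14.4 [0.51281555 0.08693408 0.25880235]
wrist [321.3 183. ] [309 171  26  25 509] [0.5142 0.0872 0.112 ]
scene [287.3 203.6] [283 200  10   9  70] [0.5109 0.088  0.112 ]
```

View pics/f.png

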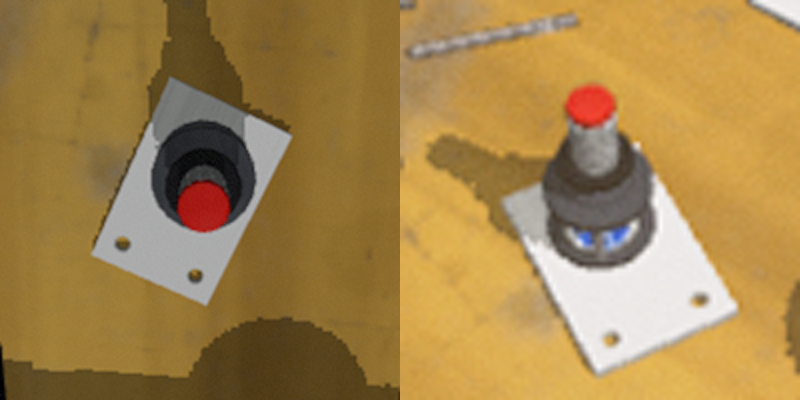

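The punch stands upright on the blank, and the cap is within 1 mm of the earlier cross position. One quick check that the plate did not shift, then I'll hand in.

```bash
python3 - <<'E'
from h import *
for n in('wm','wf'):
    c=np.load(n+'.npz');h=cv2.cvtColor(c['p'],cv2.COLOR_RGB2HSV)
    m=cv2.inRange(h,(0,0,110),(180,60,255));k,l,s,q=cv2.connectedComponentsWithStats(m[:, :])
    i=l[205,300];x=(l==i).astype(np.uint8)
    ct,hi=cv2.findContours(x,cv2.RETR_CCOMP,2)
    for a,b in zip(ct,hi[0]):
        if b[3]>=0 and 25<cv2.contourArea(a)<400:
            mo=cv2.moments(a);print(n,ray(c,mo['m10']/mo['m00'],mo['m01']/mo['m00'],.006).round(4),cv2.contourArea(a))
E
```

```text
wm [0.4444 0.0923 0.006 ] 49.0
wm [0.4657 0.1377 0.006 ] 50.5
wf [0.4446 0.0924 0.006 ] 46.0
wf [0.4658 0.1375 0.006 ] 49.0
```

The plate has not moved (0.2 mm at most).

```bash
python3 -c "
from station import *
print(close_job())"
```

```text
the job is handed in; nothing more can be done
None
```

The punch was pressed once on the dye-marked blank until its spring snapped and left standing there, within about 1 mm of the scribed cross by camera measurement; I handed the job in after about 14.5 s and left the drilled blank alone.

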